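Set a bridged tier on the kiln base

TASK

Set the tier on the kiln shelf for firing: stand the white bowl upright in the middle of the shelf, stand one of the two matching short props on its left and the other on its right, in line with it along the shelf's length and about 20 mm clear of the bowl, then lay the long kiln strip centred and square across the two props, over the bowl, and last stand the blue tumbler upright on the middle of the strip. Set the pots down gently, never dropping or tipping them, and leave the cone pack, the tall prop and the green tumbler where they are.

Things in the scene. Friction and masses are not known exactly. Their poses are not given: they have to be found in the camera images.
- kiln_base: Base of a small top-hat kiln, fixed, at the left or right of the bench: low steel tray (215 x 275 mm) of cream firebricks topped by one flat whitewashed kiln shelf, 190 (x) by 250 mm (y), upper face 55 mm above the bench. Origin: on the bench under the middle of the shelf. z up; -x side: front, facing the robot; +y: left, -y: right. Turned up to 0.15 rad.
- bowl: Small white-glazed tea bowl, open at the top, standing on its clay-brown foot on the ware board (plywood, 18 mm thick). 45 mm tall; outside diameter 38 mm at the foot, 62 mm at 18 mm height, 64 mm at the rim; wall 4.5 mm; about 130 g. Loose. Origin: centre of its underside, z up along its axis.
- blue_tumbler: Dark blue glazed straight tumbler, open at the top, standing on the ware board. 85 mm tall; outside diameter 48 mm at the clay-brown foot, 57 mm at 12 mm height, 59 mm at the rim; wall 4.5 mm; about 190 g. Loose. Origin: centre of its underside, z up along its axis.
- prop_1: One of two matching short kiln props: cream square block 44 x 44 mm, 70 mm tall, with a 20 mm square hole through from top to bottom; 220 g; standing on the ware board. Loose. Origin: centre of its underside; x and y square to its side faces, z up. Either prop may go on either side.
- prop_2: The other matching short kiln prop, the same as prop_1: 44 x 44 mm, 70 mm tall. Origin: centre of its underside; x and y square to its side faces, z up.
- strip: Kiln strip: narrow cream shelf with whitewashed upper face, 210 mm long (x), 62 mm wide (y), 16 mm thick, about 400 g, lying flat on the bench between the kiln base and the ware board, pointing roughly away from the robot. Loose. Origin: centre of its underside, z up. Either end may go either way.
- cone_pack: Witness cone pack, already in its place on the kiln shelf by the middle of the front edge: a red-brown clay bar 22 mm (x) by 72 mm (y), 14 mm tall, with three thin leaning cones up to 63 mm above its underside. Loose and light (70 g). Origin: centre of its underside. It must stay where it is.
- tall_prop: A kiln prop of the wrong height standing on the ware board: cream, 44 x 44 mm like the two short ones, but 110 mm tall. Loose. Origin: centre of its underside. Leave it where it is.
- green_tumbler: Green glazed tumbler, same shape and size as the blue one (85 mm tall, 59 mm across the rim), standing on the ware board. Loose. Origin: centre of its underside. Leave it where it is.

How it is judged (in metres and radians):
On the way, in this order (a step that is already met when the one before it is completed fails the run):
1. the bowl stands in the middle of the shelf with a short prop on its left and one on its right, all released (x of bowl in the frame of kiln_base between -0.015 and 0.015 m and y of bowl in the frame of kiln_base between -0.015 and 0.015 m and z of bowl in the frame of kiln_base between 0.051 and 0.059 m and angle between bowl's own z axis and vertical below 0.08 rad and linear speed of each of bowl, prop_1, prop_2 below 0.015 m/s and ((x of prop_1 in the frame of kiln_base between -0.015 and 0.015 m and y of prop_1 in the frame of kiln_base between 0.058 and 0.092 m and z of prop_1 in the frame of kiln_base between 0.051 and 0.059 m and x of prop_2 in the frame of kiln_base between -0.015 and 0.015 m and y of prop_2 in the frame of kiln_base between -0.092 and -0.058 m and z of prop_2 in the frame of kiln_base between 0.051 and 0.059 m) or (x of prop_1 in the frame of kiln_base between -0.015 and 0.015 m and y of prop_1 in the frame of kiln_base between -0.092 and -0.058 m and z of prop_1 in the frame of kiln_base between 0.051 and 0.059 m and x of prop_2 in the frame of kiln_base between -0.015 and 0.015 m and y of prop_2 in the frame of kiln_base between 0.058 and 0.092 m and z of prop_2 in the frame of kiln_base between 0.051 and 0.059 m)) and angle between each of prop_1, prop_2's own z axis and vertical below 0.05 rad and contact force between the fingers and bowl below 0.05 N and contact force between the fingers and prop_1 below 0.05 N and contact force between the fingers and prop_2 below 0.05 N), for 0.2 s.
2. the strip lies level across both props, over the bowl, released (x of bowl in the frame of kiln_base between -0.015 and 0.015 m and y of bowl in the frame of kiln_base between -0.015 and 0.015 m and z of bowl in the frame of kiln_base between 0.051 and 0.059 m and angle between bowl's own z axis and vertical below 0.08 rad and linear speed of each of bowl, prop_1, prop_2, strip below 0.015 m/s and ((x of prop_1 in the frame of kiln_base between -0.015 and 0.015 m and y of prop_1 in the frame of kiln_base between 0.058 and 0.092 m and z of prop_1 in the frame of kiln_base between 0.051 and 0.059 m and x of prop_2 in the frame of kiln_base between -0.015 and 0.015 m and y of prop_2 in the frame of kiln_base between -0.092 and -0.058 m and z of prop_2 in the frame of kiln_base between 0.051 and 0.059 m) or (x of prop_1 in the frame of kiln_base between -0.015 and 0.015 m and y of prop_1 in the frame of kiln_base between -0.092 and -0.058 m and z of prop_1 in the frame of kiln_base between 0.051 and 0.059 m and x of prop_2 in the frame of kiln_base between -0.015 and 0.015 m and y of prop_2 in the frame of kiln_base between 0.058 and 0.092 m and z of prop_2 in the frame of kiln_base between 0.051 and 0.059 m)) and angle between each of prop_1, prop_2's own z axis and vertical below 0.05 rad and x of strip in the frame of kiln_base between -0.015 and 0.015 m and y of strip in the frame of kiln_base between -0.015 and 0.015 m and z of strip in the frame of kiln_base between 0.121 and 0.129 m and angle between strip's own z axis and vertical below 0.04 rad and angle between the x axis of strip and the y axis of kiln_base, either way round below 0.14 rad and contact force between the fingers and strip below 0.05 N), for 0.2 s.
At the end, for the whole second after the job is handed in: In the kiln base's frame: bowl, and strip on the props, within 15 mm of the shelf's middle (x, y), strip within 0.14 rad of square; props 58-92 mm left and right of the middle, within 15 mm in x; blue tumbler within 15 mm along, 12 mm across of the strip's middle; all upright or level, at rest (x of bowl in the frame of kiln_base between -0.015 and 0.015 m and y of bowl in the frame of kiln_base between -0.015 and 0.015 m and z of bowl in the frame of kiln_base between 0.051 and 0.059 m and angle between each of bowl, blue_tumbler's own z axis and vertical below 0.08 rad and linear speed of each of bowl, prop_1, prop_2, strip, blue_tumbler below 0.015 m/s and ((x of prop_1 in the frame of kiln_base between -0.015 and 0.015 m and y of prop_1 in the frame of kiln_base between 0.058 and 0.092 m and z of prop_1 in the frame of kiln_base between 0.051 and 0.059 m and x of prop_2 in the frame of kiln_base between -0.015 and 0.015 m and y of prop_2 in the frame of kiln_base between -0.092 and -0.058 m and z of prop_2 in the frame of kiln_base between 0.051 and 0.059 m) or (x of prop_1 in the frame of kiln_base between -0.015 and 0.015 m and y of prop_1 in the frame of kiln_base between -0.092 and -0.058 m and z of prop_1 in the frame of kiln_base between 0.051 and 0.059 m and x of prop_2 in the frame of kiln_base between -0.015 and 0.015 m and y of prop_2 in the frame of kiln_base between 0.058 and 0.092 m and z of prop_2 in the frame of kiln_base between 0.051 and 0.059 m)) and angle between each of prop_1, prop_2's own z axis and vertical below 0.05 rad and x of strip in the frame of kiln_base between -0.015 and 0.015 m and y of strip in the frame of kiln_base between -0.015 and 0.015 m and z of strip in the frame of kiln_base between 0.121 and 0.129 m and angle between strip's own z axis and vertical below 0.04 rad and angle between the x axis of strip and the y axis of kiln_base, either way round below 0.14 rad and x of blue_tumbler in the frame of strip between -0.015 and 0.015 m and y of blue_tumbler in the frame of strip between -0.012 and 0.012 m and z of blue_tumbler in the frame of strip between 0.012 and 0.02 m); the robot touches nothing.
It fails at once if a pot (bowl, blue or green tumbler) is dropped or flung: it moves faster than 0.5 m/s while the fingers do not hold it ((linear speed of bowl above 0.5 m/s and contact force between the fingers and bowl below 0.01 N) or (linear speed of blue_tumbler above 0.5 m/s and contact force between the fingers and blue_tumbler below 0.01 N) or (linear speed of green_tumbler above 0.5 m/s and contact force between the fingers and green_tumbler below 0.01 N)).
It fails at once if the bowl or the blue tumbler is tipped over (leans more than 0.6 rad) (angle between any of bowl, blue_tumbler's own z axis and vertical above 0.6 rad).
It fails at once if the cone pack is moved by more than 10 mm (distance of cone_pack from where it was at the start of the episode above 0.01 m).
It fails at once if the tall prop or the green tumbler is moved by more than 15 mm (distance of any of tall_prop, green_tumbler from where it was at the start of the episode above 0.015 m).
It also fails if it takes over 144 s, if anything falls off the work surface, if the arm or the gripper's body presses on something with over 40 N, if the wrist force passes 120 N, or if a joint passes its speed limit or range.

ROBOT

A 7-joint arm with a two-finger parallel gripper is mounted at the origin on the work surface. World frame = base frame: x ahead of the robot, y to its left, z up, the work surface at z = 0. Lengths are in mm, angles in degrees, forces in N, time in s.
With the tool pointing down it reaches from about 400 to 925 mm from the base axis. Payload 4.1 kg.
Tool frame: the origin (TCP) lies where the fingers leave the gripper's body, on its centre line; the fingertips stand 73 mm ahead of it and the grasp point (between the pads) lies 54 mm ahead of it (tip_reach is the distance from the TCP to the fingertips, in mm); z points along the fingers, y is the line along which they close (so a half turn about z gives the same grasp; the last joint's range is limited). The gripper opens to 85 mm and grips with 20 to 120 N. Pads are 22 mm wide; open, the fingers measure 114 mm over their backs; the gripper's body (76 mm by 85 mm) begins 54 mm behind the grasp point. The pads swing forward as they close: fully open they stand 13 mm farther back than shut.
Start: joints at [59.187, 22.827, 2.584, 88.041, -1.071, 69.15, -2.905], TCP at [276.192, -588.431, 303.947] pointing down, gripper open.
Joint ranges: [-161.44, 161.44], [-28.35, 127.94], [-78.24, 83.42], [0, 140.83], [-78.03, 258.03], [13.02, 114.36], [-168.23, 168.23]. Speed limits (degrees/s): [147.25, 147.25, 180, 180, 180, 180, 180].

INTERFACE

Orientations are given as [roll, pitch, yaw] about the fixed x, y, z axes, in that order (R = Rz(yaw) Ry(pitch) Rx(roll)).
In Python, from station import * gives the robot as it stands.
- The arm moves only by the shell command python3 -m jog 'ROWS' [FORCE]. ROWS is JSON, a list of rows, each a list of 7 numbers: the shift along the tool's x, y, z in mm, then the turn, a rotation vector about the tool's x, y, z in degrees, then the opening, from -1 (shut) to 1 (fully open). In form: [[tx, ty, tz, rx, ry, rz, gripper], ...]. A call has exactly 5 rows; each row shifts and turns the commanded pose from where the row before left it, along the tool's axes as they then stand; what a row does not reach is not made up. A row lasts 1/8 s, in which the tool goes at most 62.5 mm and 10.7 degrees, less where a joint would pass 70% of its speed; a pose out of reach is approached as far as the arm can. A call with a gripper value outside its range is refused whole. The fingers move at their own pace and stop on an object; FORCE is the grip in N (left out, the last holds). Time passes only in rows, so rows that do not move let the fingers close, or fill a call up. It gives the time, the measured TCP pose, the force, the opening and the grip force at its end, in the units of the state.
- observe(): the state, without advancing time (a new reading comes with each control period).
- snapshot(name): name is "scene" or "top" or "wrist"; returns the picture (400x640x3 uint8, red, green, blue); there is no depth.
- camera_params(name): a dict with "K" (3x3 intrinsics, pixels), "dist" ([k1, k2, p1, p2, k3] as OpenCV has them; the pictures are not rectified), "extrinsics" (4x4, takes a point from camera to world coordinates); the wrist camera has in their place "mount" (4x4, takes a point from camera to tool coordinates, whose origin is the TCP and whose axes are the flange's). Camera axes: x right, y down, z forward; pixel columns grow to the right and rows downward; lengths in mm; the calibration is good to about 2 mm. A picture is of the moment at which its call begins: read the wrist's pose just before it. camera_params takes no time and is no camera call.
- job_done(): hands the job in; it is judged then, once.
The state is a dict: "t": time; "q": joint angles; "qd": joint speeds; "tau": joint torques, N m; "tcp_pos": TCP position; "eef_rot": TCP orientation; "ft_force": force on the tool from outside, world axes, zero at the start; "ft_torque": the same for the moment, N m; "finger_gap": opening from 0.0 (shut) to 1.0 (fully open); "gripper_force": force on a finger pad.
Only numpy, scipy, OpenCV 4.12 (cv2) and the standard library are available. Lean on these libraries where they do the work, as an engineer would, in place of code of your own. Each camera call takes 0.05 s, during which the arm holds its last target. There are 200 camera calls.

## Working session

There is one attempt and no reset: what is moved stays moved. The work goes in short steps, Python scripts to look and compute and a shell command to move; the robot and the scene stay as the last step left them, time stands still between calls to the robot, and variables do not carry over. Pictures are saved under pics/ and viewed, at most 14 in all, crops included, and the job is handed in when it is done.

```bash
mkdir -p pics; ls
python3 - <<'E'
from station import *
import cv2
for n in("scene","top"):
    cv2.imwrite(f"pics/{n}0.png",snapshot(n)[:,:,::-1])
    p=camera_params(n);print(n,p["K"],p["dist"],p["extrinsics"])
print(camera_params("wrist"));print(observe())
E
```

```text
pics
scene [[362.95090093   0.         313.23662142]
 [  0.         362.95090093 201.46800111]
 [  0.           0.           1.        ]] [-0.04897693  0.          0.          0.          0.        ] [[ 5.65734290e-01  5.70571533e-01 -5.95309029e-01  1.03222874e+03]
 [ 8.24333372e-01 -4.09263829e-01  3.91123524e-01 -3.51642099e+02]
 [-2.04745039e-02 -7.12005088e-01 -7.01875737e-01  6.97286313e+02]
 [ 0.00000000e+00  0.00000000e+00  0.00000000e+00  1.00000000e+00]]
top [[418.43617024   0.         320.99842903]
 [  0.         418.43617024 201.61678346]
 [  0.           0.           1.        ]] [-0.09663014  0.          0.          0.          0.        ] [[ 1.01082603e-02 -9.90707970e-01  1.35630161e-01  3.86122386e+02]
 [-9.99374490e-01 -5.41227633e-03  3.49476261e-02 -8.78235720e+00]
 [-3.38888238e-02 -1.35898583e-01 -9.90142981e-01  9.86014399e+02]
 [ 0.00000000e+00  0.00000000e+00  0.00000000e+00  1.00000000e+00]]
{'K': array([[290.28830171,   0.        , 317.64912392],
       [  0.        , 290.28830171, 198.17882094],
       [  0.        ,   0.        ,   1.        ]]), 'dist': 
[... 427 characters left out ...]
q': array([59.18847839, 22.86936216,  2.579104  , 88.10782868, -1.0705129 ,
       69.15007176, -2.90586965]), 'qd': array([ 4.04234973e-02, -1.00830998e-01, -5.26854180e-03, -2.13759370e-01,
       -1.63209018e-02, -1.90822533e-04,  1.53858706e-02]), 'tau': array([ 4.38332194e-03, -4.76258683e+01,  1.37063239e+00, -2.54948795e+01,
        1.18952748e-02,  5.03264877e-03, -1.08154740e-05]), 'tcp_pos': array([ 275.98089121, -588.00763584,  302.94104595]), 'eef_rot': array([-1.79897129e+02,  7.54153283e-03,  2.51461874e+01]), 'ft_force': array([0.14223563, 0.30843745, 0.48198728]), 'ft_torque': array([0.00992563, 0.00656776, 0.02315427]), 'gripper_force': 0.0, 'finger_gap': 0.9956591948279716}
```

View pics/top0.png

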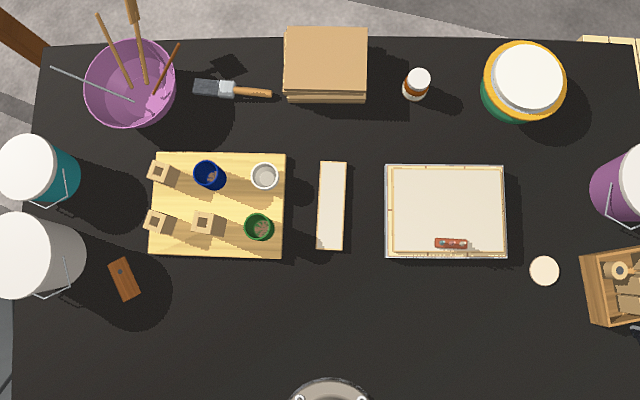

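View pics/scene0.png

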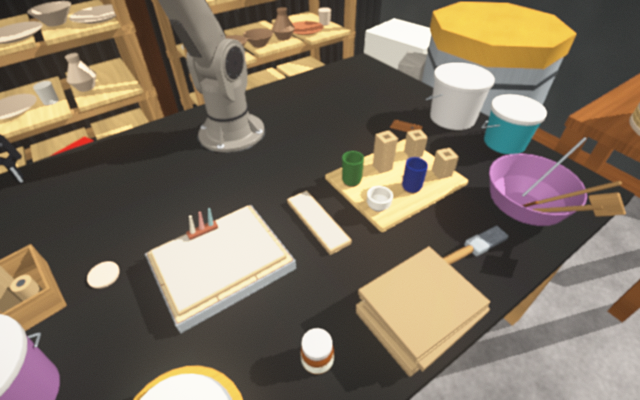

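```bash
cat > h.py <<'E'
from station import *
import numpy as np, cv2
from scipy.spatial.transform import Rotation as Ro
def cam(n):
    p=camera_params(n)
    if n=="wrist":
        s=observe();T=np.eye(4);T[:3,:3]=Ro.from_euler("xyz",s["eef_rot"],degrees=True).as_matrix();T[:3,3]=s["tcp_pos"]
        E=T@p["mount"]
    else: E=np.array(p["extrinsics"])
    return np.array(p["K"]),np.array(p["dist"]),E
def shot(n):
    c=cam(n); return snapshot(n),c      # pose read just before the picture
def onz(px,z,c):
    K,d,E=c
    u=cv2.undistortPoints(np.float64(px).reshape(-1,1,2),K,d).reshape(-1,2)
    r=np.c_[u,np.ones(len(u))]@E[:3,:3].T
    return E[:3,3]+r*((z-E[2,3])/r[:,2])[:,None]
def blobs(mask,amin=150):
    cs,_=cv2.findContours(mask.astype(np.uint8),cv2.RETR_EXTERNAL,cv2.CHAIN_APPROX_NONE)
    return sorted([c.reshape(-1,2) for c in cs if cv2.contourArea(c)>amin],key=len,reverse=True)
def rect(c,z,cm):
    w=onz(c,z,cm)[:,:2].astype(np.float32); (x,y),(a,b),t=cv2.minAreaRect(w)
    if a<b: a,b,t=b,a,t+90
    return np.round([x,y,a,b,(t+90)%180-90],1)   # centre, long, short, long-axis angle
def circ(c,z,cm):
    w=onz(c,z,cm)[:,:2].astype(np.float32); (x,y),r=cv2.minEnclosingCircle(w); return np.round([x,y,2*r],1)
def save(name,im,box=None,k=1):
    if box: im=im[box[1]:box[3],box[0]:box[2]]
    cv2.imwrite(f"pics/{name}.png",cv2.resize(im[:,:,::-1],None,fx=k,fy=k,interpolation=cv2.INTER_CUBIC))
E
python3 - <<'E'
from h import *
im,c=shot("top"); hsv=cv2.cvtColor(im,cv2.COLOR_RGB2HSV)
H,S,V=[hsv[:,:,i].astype(int) for i in range(3)]
def reg(m,x0,y0,x1,y1):
    o=np.zeros_like(m);o[y0:y1,x0:x1]=m[y0:y1,x0:x1];return o
st=reg(V>140,300,150,360,260); print("strip",rect(blobs(st)[0],16,c))
k=reg(V>110,375,155,520,265); print("kiln outer z~?",[rect(blobs(k)[0],z,c) for z in(20,55)])
b=reg((H>105)&(H<130)&(S>120),185,150,235,200); print("blue",[circ(q,103,c) for q in blobs(b)])
b=reg((S<60)&(V>110),245,155,285,195); print("bowl",[circ(q,63,c) for q in blobs(b)])
print("props approx", onz([[158,172],[157,222],[203,222]],88,c).round())
print("shelf pts",onz([[393,168],[506,166],[505,253],[392,254]],55,c).round())
save("crop1",im,(140,145,300,265),5)
save("crop2",im,(370,155,520,265),5)
E
```

```text
strip [512.3   2.6 209.3  63.1  -2.6]
kiln outer z~? [array([ 499.9, -263.1,  285.2,  220.6,  -90. ]), array([ 495.7, -253.9,  274.8,  212.6,  -90. ])]
blue [array([564.4, 267.3,  78.1])]
bowl [array([570.8, 152.3,  68.1])]
props approx [[575. 391.  88.]
 [462. 386.  88.]
 [463. 281.  88.]]
shelf pts [[ 591. -138.   55.]
 [ 598. -398.   55.]
 [ 401. -386.   55.]
 [ 398. -134.   55.]]
```

View pics/crop1.png

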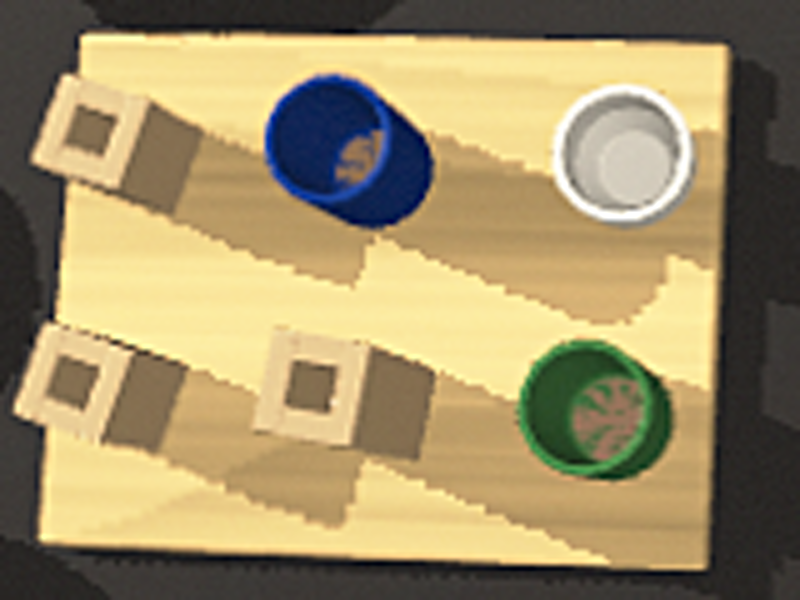

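View pics/crop2.png

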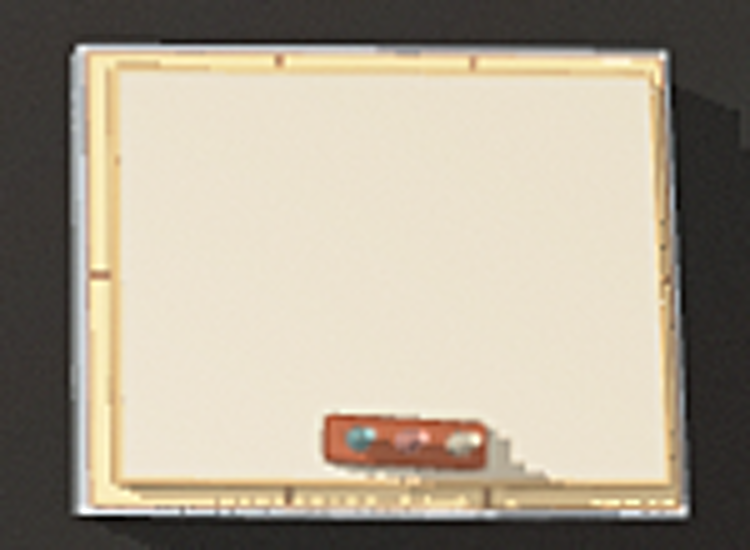

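Run:
```python
from h import *
c=cam("top")
f=lambda pts,o,z:onz(np.float64(pts)/5+np.array(o)-0.4,z,c)[:,:2]
for n,p in dict(A=[(68,72),(152,97),(118,187),(32,160)],B=[(48,322),(137,348),(100,443),(14,416)],T=[(275,326),(370,346),(352,447),(255,430)]).items():
    w=f(p,(140,145),128 if n=="T" else 88); e=np.roll(w,-1,0)-w
    print(n,w.mean(0).round(1),np.hypot(*e.T).round(1),(np.degrees(np.arctan2(e[:,1],e[:,0]))%90).round(1))
w=f([(118,70),(653,73),(670,484),(116,483)],(370,155),55);e=np.roll(w,-1,0)-w
print("shelf",w.mean(0).round(1),w.round(1).tolist(),np.hypot(*e.T).round(1),(np.degrees(np.arctan2(e[:,1],e[:,0]))%90).round(1))
print("blue,green",f([(328,138),(585,408)],(140,145),103).round(1),"bowl",f([(623,154)],(140,145),63).round(1))
print("cone",f([(325,413),(490,423),(487,470),(323,463)],(370,155),69).round(1).tolist())
```

```text
A [578.3 391.4] [42.2 43.3 43.3 43. ] [73.8 72.3 73.4 70.9]
B [463.6 392.1] [43.6 44.8 42.3 44.2] [75.  71.  74.3 72.6]
T [459.2 270.1] [42.1 42.8 42.5 44.4] [78.9 82.1 81.1 81.6]
shelf [ 497.2 -260.5] [[590.1, -138.9], [590.5, -384.2], [404.2, -383.3], [404.0, -135.6]] [245.3 186.4 247.6 186.1] [ 0.1 89.7  0.  89. ]
blue,green [[570.7 276.9]
 [453.5 159.2]] bowl [[571.7 153. ]]
cone [[434.6, -225.6], [430.5, -298.3], [410.0, -296.3], [412.8, -224.2]]
```

```bash
cat >> h.py <<'E'
def go(x,y,z,yaw):
    s=observe();R=Ro.from_euler("xyz",s["eef_rot"],degrees=True);W=Ro.from_euler("xyz",[180,0,yaw],degrees=True)
    d=np.array([x,y,z])-s["tcp_pos"]
    print("now",s["tcp_pos"].round(1),s["eef_rot"].round(1),"t",round(s["t"],1),"q",s["q"].round(0),"| turn first",(R.inv()*W).as_rotvec(degrees=True).round(1),"then shift",W.inv().apply(d).round(1))
E
python3 -m jog '[[0,0,0,0,0,8.38,1],[0,0,0,0,0,8.38,1],[0,0,0,0,0,8.38,1],[31.6,-46.9,-5.3,0,0,0,1],[31.6,-46.9,-5.3,0,0,0,1]]'
python3 -m jog '[[31.6,-46.9,-5.3,0,0,0,1],[31.6,-46.9,-5.3,0,0,0,1],[31.6,-46.9,-5.3,0,0,0,1],[31.6,-46.9,-5.3,0,0,0,1],[31.6,-46.9,-5.3,0,0,0,1]]'
python3 -m jog '[[0,0,0,0,0,0,1],[0,0,0,0,0,0,1],[0,0,0,0,0,0,1],[0,0,0,0,0,0,1],[0,0,0,0,0,0,1]]'
python3 - <<'E'
from h import *
go(497,-260,340,0)
im,c=shot("wrist"); save("w1",im); np.savez("w1",im=im,K=c[0],d=c[1],E=c[2])
E
```

```text
t: 0.78
tcp_pos: [339.7, -493.6, 314.1]
eef_rot: [-180.0, 0.0, -0.1]
ft_force: [1.1, 0.4, -0.4]
finger_gap: 1.001
gripper_force: 0.0
t: 1.4
tcp_pos: [498.0, -258.4, 341.1]
eef_rot: [180.0, -0.0, 0.0]
ft_force: [0.4, 0.2, 0.0]
finger_gap: 1.0
gripper_force: 0.0
t: 2.02
tcp_pos: [496.9, -260.8, 341.0]
eef_rot: [180.0, 0.0, -0.1]
ft_force: [-1.2, -0.2, 0.1]
finger_gap: 1.002
gripper_force: 0.0
now [ 496.9 -260.8  341. ] [ 1.8e+02  0.0e+00 -1.0e-01] t 2.0 q [ 27.  12.  -4.  97.   1.  70. -68.] | turn first [ 0.   0.  -0.1] then shift [ 0.1 -0.8  1. ]
```

View pics/w1.png

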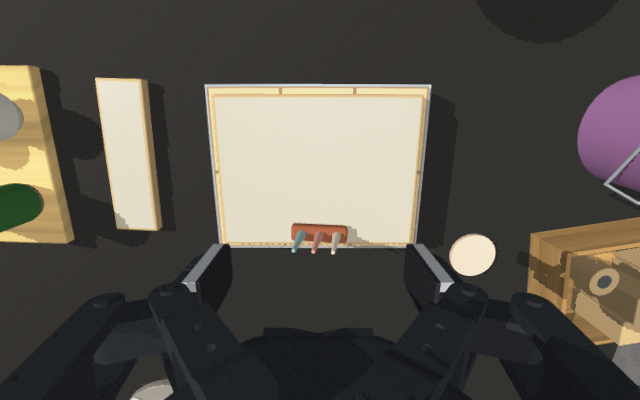

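```bash
python3 -m jog '[[0,-53,-4,0,0,0,1],[0,-53,-4,0,0,0,1],[0,-53,-4,0,0,0,1],[0,-53,-4,0,0,0,1],[0,-53,-4,0,0,0,1]]' >/dev/null
python3 -m jog '[[0,-53,-4,0,0,0,1],[0,-53,-4,0,0,0,1],[0,-53,-4,0,0,0,1],[0,-53,-4,0,0,0,1],[0,-53,-4,0,0,0,1]]' >/dev/null
python3 -m jog '[[0,0,0,0,0,0,1],[0,0,0,0,0,0,1],[0,0,0,0,0,0,1],[0,0,0,0,0,0,1],[0,0,0,0,0,0,1]]' >/dev/null
python3 - <<'E'
from h import *
a=np.load("w1.npz");c1=(a["K"],a["d"],a["E"]);hs=cv2.cvtColor(a["im"],cv2.COLOR_RGB2HSV).astype(int)
m=(hs[:,:,1]<45)&(hs[:,:,2]>170); m[:,:200]=0;m[:,440:]=0;m[250:]=0
m=cv2.morphologyEx(m.astype(np.uint8),cv2.MORPH_OPEN,np.ones((7,7)))
q=blobs(m)[0];print(q.min(0),q.max(0),"shelf",rect(q,55,c1))
w=onz([[213,95],[424,96],[416,243],[219,243]],55,c1)[:,:2];print(w.round(1).tolist(),w.mean(0))
go(510,270,380,0)
im,c=shot("wrist"); save("w2",im); np.savez("w2",im=im,K=c[0],d=c[1],E=c[2])
E
```

```text
[215  98] [420 241] shelf [ 496.5 -259.1  242.6  181.5   89.9]
[[590.7, -136.8], [589.3, -384.0], [402.6, -391.1], [402.7, -126.8]] [ 496.30022861 -259.66978398]
now [497.5 269.2 381. ] [ 1.8e+02 -0.0e+00 -1.0e-01] t 4.0 q [ -10.   13.  -27.   93.    6.   76. -128.] | turn first [ 0.  -0.  -0.1] then shift [12.5 -0.8  1. ]
```

View pics/w2.png

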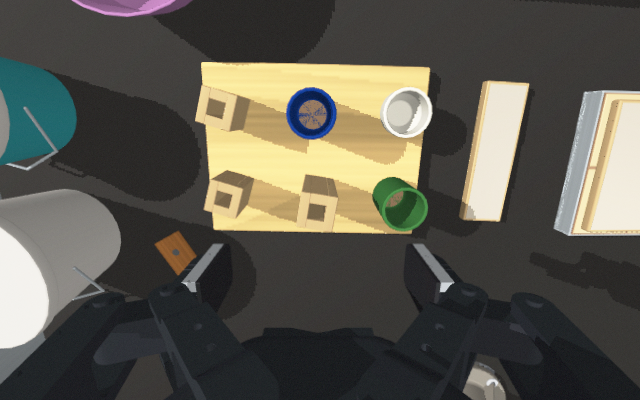

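Run:
```python
from h import *
a=np.load("w2.npz");c=(a["K"],a["d"],a["E"]);im=a["im"];hs=cv2.cvtColor(im,cv2.COLOR_RGB2HSV).astype(int);H,S,V=[hs[:,:,i] for i in range(3)]
def reg(m,x0,y0,x1,y1):
    o=np.zeros(m.shape,np.uint8);o[y0:y1,x0:x1]=m[y0:y1,x0:x1];return o
b=blobs(reg((S<45)&(V>120),370,80,440,142));print("bowl",[circ(q,63,c) for q in b])
b=blobs(reg((H>105)&(H<130)&(S>120),270,70,345,150));print("blue",[circ(q,103,c) for q in b])
for n,p in dict(A=(218,109),B=(229,194)).items():print(n,onz([p],88,c).round(1))
s=blobs(reg(V>150,455,70,535,230));print("strip",rect(s[0],16,c))
go(571.5,153,180,0)
```

```text
bowl [array([572.8, 156.4,  67.9])]
blue [array([570. , 278.4,  57.7])]
A [[575.7 391.   88. ]]
B [[469.5 386.2  88. ]]
strip [511.7   7.1 210.2  68.8  -2.5]
now [497.5 269.3 381. ] [ 1.8e+02 -0.0e+00 -1.0e-01] t 4.0 q [ -10.   13.  -27.   93.    6.   76. -128.] | turn first [ 0.  -0.  -0.1] then shift [ 74.  116.3 201. ]
```

```bash
python3 -m jog '[[15,23,28,0,0,0,1],[15,23,28,0,0,0,1],[15,23,28,0,0,0,1],[15,23,28,0,0,0,1],[15,23,28,0,0,0,1]]' >/dev/null
python3 -m jog '[[0,0,30,0,0,0,1],[0,0,30,0,0,0,1],[0,0,10,0,0,0,1],[0,0,0,0,0,0,1],[0,0,0,0,0,0,1]]' >/dev/null
python3 - <<'E'
from h import *
go(572,154.5,96,0)
im,c=shot("wrist"); save("w3",im)
E
```

```text
now [573.2 155.3 172.4] [-1.8e+02 -1.0e-01  0.0e+00] t 5.2 q [  -2.   26.  -22.  103.   12.   53. -119.] | turn first [-0.  -0.1  0. ] then shift [-1.2  0.8 76.4]
```

View pics/w3.png

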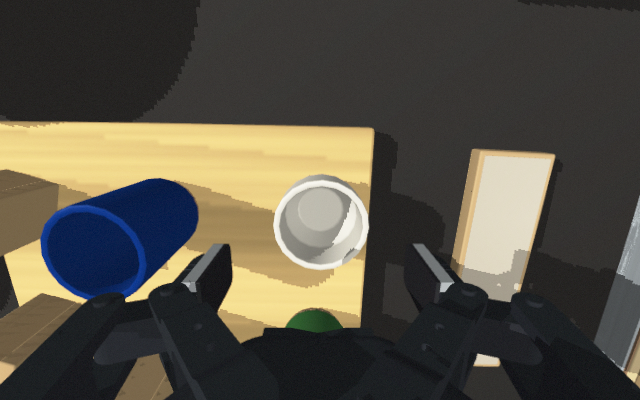

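```bash
python3 -m jog '[[-1,0.5,22,0,0,0,1],[0,0,22,0,0,0,1],[0,0,18,0,0,0,1],[0,0,10,0,0,0,1],[0,0,4,0,0,0,1]]' >/dev/null
python3 -m jog '[[0,0,0,0,0,0,1],[0,0,0,0,0,0,-1],[0,0,0,0,0,0,-1],[0,0,0,0,0,0,-1],[0,0,0,0,0,0,-1]]' 25
python3 -m jog '[[0,0,0,0,0,0,-1],[0,0,0,0,0,0,-1],[0,0,0,0,0,0,-1],[0,0,0,0,0,0,-1],[0,0,0,0,0,0,-1]]' 25
```

```text
t: 6.55
tcp_pos: [571.8, 154.5, 96.0]
eef_rot: [180.0, -0.1, 0.0]
ft_force: [-1.4, -1.1, 5.4]
finger_gap: 0.745
gripper_force: 27.3
t: 7.18
tcp_pos: [571.8, 154.5, 96.0]
eef_rot: [-180.0, -0.1, 0.0]
ft_force: [-1.5, -0.4, 6.4]
finger_gap: 0.749
gripper_force: 27.3
```

```bash
python3 -m jog '[[0,0,-5,0,0,0,-1],[0,0,-15,0,0,0,-1],[0,0,-35,0,0,0,-1],[0,0,-35,0,0,0,-1],[0,15,-30,0,0,0,-1]]'
python3 -m jog '[[-8,40,0,0,0,0,-1],[-8,44,0,0,0,0,-1],[-8,44,0,0,0,0,-1],[-8,44,0,0,0,0,-1],[-8,44,0,0,0,0,-1]]'
python3 -m jog '[[-8,44,0,0,0,0,-1],[-8,44,0,0,0,0,-1],[-8,44,0,0,0,0,-1],[-8,36,0,0,0,0,-1],[-3,15.5,0,0,0,0,-1]]'
python3 -m jog '[[0,0,10,0,0,0,-1],[0,0,20,0,0,0,-1],[0,0,20,0,0,0,-1],[0,0,10,0,0,0,-1],[0,0,0,0,0,0,-1]]'
python3 -c "from h import *;go(497,-260,133.5,0)"
```

```text
t: 7.8
tcp_pos: [571.3, 141.0, 217.2]
eef_rot: [-179.9, -0.1, 0.2]
ft_force: [-0.2, 0.0, -1.7]
finger_gap: 0.743
gripper_force: 28.3
t: 8.43
tcp_pos: [531.0, -77.9, 215.8]
eef_rot: [180.0, -0.1, 0.0]
ft_force: [0.5, -0.1, -1.7]
finger_gap: 0.745
gripper_force: 28.3
t: 9.05
tcp_pos: [495.4, -262.5, 215.5]
eef_rot: [179.9, -0.0, -0.2]
ft_force: [1.2, 0.4, -2.8]
finger_gap: 0.745
gripper_force: 28.3
t: 9.68
tcp_pos: [496.4, -258.5, 154.2]
eef_rot: [-179.9, 0.1, 0.1]
ft_force: [-0.0, -0.3, -1.3]
finger_gap: 0.747
gripper_force: 28.3
now [ 496.4 -258.5  154.2] [-1.799e+02  1.000e-01  1.000e-01] t 9.7 q [ 33.  23. -12. 109.   6.  49. -72.] | turn first [-0.1  0.1  0.1] then shift [ 0.6  1.5 20.7]
```

```bash
python3 -m jog '[[0.5,1,10,0,0,0,-1],[0,0,6,0,0,0,-1],[0,0,3,0,0,0,-1],[0,0,1.5,0,0,0,-1],[0,0,0,0,0,0,-1]]'
```

```text
t: 10.3
tcp_pos: [496.9, -261.2, 134.6]
eef_rot: [180.0, -0.0, -0.0]
ft_force: [1.6, 0.4, -2.2]
finger_gap: 0.746
gripper_force: 28.3
```

```bash
python3 -m jog '[[0,0,0.7,0,0,0,-1],[0,0,0.7,0,0,0,-1],[0,0,0.6,0,0,0,-1],[0,0,0,0,0,0,-1],[0,0,0,0,0,0,-1]]'
python3 -c "from h import *;go(497,-260,133,0)"
```

```text
t: 10.92
tcp_pos: [497.0, -261.2, 133.0]
eef_rot: [180.0, -0.0, 0.0]
ft_force: [-1.6, 0.8, 4.5]
finger_gap: 0.749
gripper_force: 28.6
now [ 497.  -261.2  133. ] [180.  -0.   0.] t 10.9 q [ 33.  25. -12. 109.   7.  46. -73.] | turn first [ 0. -0.  0.] then shift [ 0.  -1.2  0. ]
```

```bash
python3 -m jog '[[0,0,0,0,0,0,0.6],[0,0,0,0,0,0,0.7],[0,0,0,0,0,0,1],[0,0,0,0,0,0,1],[0,0,0,0,0,0,1]]'
python3 -m jog '[[0,0,-10,0,0,0,1],[0,0,-30,0,0,0,1],[0,0,-50,0,0,0,1],[0,0,-60,0,0,0,1],[0,0,-60,0,0,0,1]]'
python3 - <<'E'
from h import *
go(555,370,260,73)
im,c=shot("wrist"); save("w4",im)
hs=cv2.cvtColor(im,cv2.COLOR_RGB2HSV).astype(int)
E
```

```text
t: 11.55
tcp_pos: [496.9, -261.1, 132.5]
eef_rot: [180.0, -0.0, 0.0]
ft_force: [-0.6, 1.0, 0.2]
finger_gap: 1.001
gripper_force: 0.0
t: 12.18
tcp_pos: [496.6, -260.9, 345.2]
eef_rot: [180.0, -0.1, 0.0]
ft_force: [1.0, -0.6, -0.5]
finger_gap: 0.998
gripper_force: 0.0
now [ 496.6 -260.9  345.2] [ 1.8e+02 -1.0e-01  0.0e+00] t 12.2 q [ 34.  12. -13.  97.   3.  71. -69.] | turn first [  0.1  -0.  -73. ] then shift [ 620.4 -128.6   85.2]
```

View pics/w4.png

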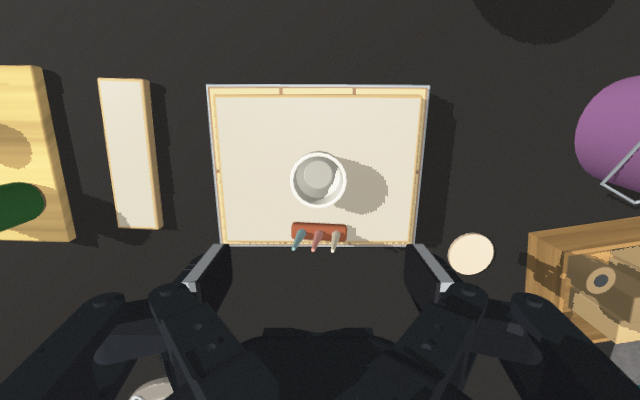

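```bash
python3 -m jog '[[0,0,0,0,0,-10.4,1],[0,0,0,0,0,-10.4,1],[0,0,0,0,0,-10.4,1],[0,0,0,0,0,-10.4,1],[0,0,0,0,0,-10.4,1]]' >/dev/null
python3 -m jog '[[0,0,0,0,0,-10.3,1],[0,0,0,0,0,-10.2,1],[50,-9.2,8.8,0,0,0,1],[50,-9.2,8.8,0,0,0,1],[50,-9.2,8.8,0,0,0,1]]' >/dev/null
python3 -m jog '[[50,-9.2,8.8,0,0,0,1],[50,-9.2,8.8,0,0,0,1],[50,-9.2,8.8,0,0,0,1],[50,-9.2,8.8,0,0,0,1],[50,-9.2,8.8,0,0,0,1]]'
python3 -m jog '[[50,-9.2,8.8,0,0,0,1],[50,-9.2,8.8,0,0,0,1],[50,-9.2,8.8,0,0,0,1],[50,-9.2,8.8,0,0,0,1],[46,-9.2,8.8,0,0,0,1]]'
python3 -m jog '[[0,0,0,0,0,0,1],[0,0,0,0,0,0,1],[0,0,0,0,0,0,1],[0,0,0,0,0,0,1],[0,0,0,0,0,0,1]]' >/dev/null
python3 - <<'E'
from h import *
go(577,391,112,72.5)
im,c=shot("wrist"); save("w5",im); np.savez("w5",im=im,K=c[0],d=c[1],E=c[2])
E
```

```text
t: 14.1
tcp_pos: [547.1, 143.9, 272.4]
eef_rot: [179.9, -0.0, 72.5]
ft_force: [0.2, -1.0, 1.1]
finger_gap: 1.003
gripper_force: 0.0
t: 14.72
tcp_pos: [577.2, 392.7, 228.1]
eef_rot: [180.0, -0.0, 72.5]
ft_force: [0.7, -0.0, -0.0]
finger_gap: 0.997
gripper_force: 0.0
now [577.4 390.2 228.4] [180.    0.   72.4] t 15.3 q [-14.  34. -35.  85.  21.  67. -70.] | turn first [ 0.   0.  -0.1] then shift [  0.7  -0.6 116.4]
```

View pics/w5.png

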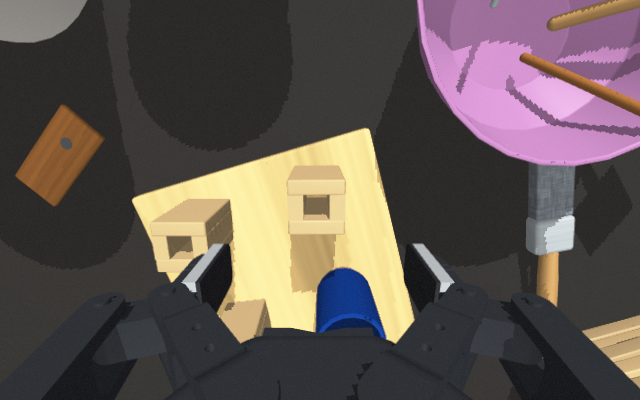

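Run:
```python
from h import *
a=np.load("w5.npz");c=(a["K"],a["d"],a["E"])
print("A",onz([[317,207],[289,181],[345,179],[345,234],[289,234]],88,c).round(1)[:,:2].tolist(),"B",onz([[179,247]],88,c).round(1))
```

```text
A [[577.4, 393.4], [563.6, 419.1], [603.9, 407.9], [591.7, 365.6], [549.7, 378.9]] B [[461.9 394.7  88. ]]
```

```bash
python3 -m jog '[[2.5,-0.5,25,0,0,0,1],[0,0,30,0,0,0,1],[0,0,30,0,0,0,1],[0,0,22,0,0,0,1],[0,0,8,0,0,0,1]]' >/dev/null
python3 -m jog '[[0,0,0,0,0,0,1],[0,0,0,0,0,0,-1],[0,0,0,0,0,0,-1],[0,0,0,0,0,0,-1],[0,0,0,0,0,0,-1]]' 45
python3 -m jog '[[0,0,0,0,0,0,-1],[0,0,0,0,0,0,-1],[0,0,0,0,0,0,-1],[0,0,0,0,0,0,-1],[0,0,0,0,0,0,-1]]'
python3 -c "from h import *;go(497,-185,149,90)"
```

```text
t: 16.65
tcp_pos: [577.7, 394.0, 114.2]
eef_rot: [179.9, -0.1, 72.5]
ft_force: [-1.2, 0.7, 5.7]
finger_gap: 0.507
gripper_force: 46.9
t: 17.27
tcp_pos: [577.7, 394.0, 114.2]
eef_rot: [179.9, -0.1, 72.5]
ft_force: [-0.4, -0.3, 5.6]
finger_gap: 0.511
gripper_force: 46.9
now [577.7 394.  114.2] [ 1.799e+02 -1.000e-01  7.250e+01] t 17.3 q [-16.  41. -32.  89.  25.  57. -73.] | turn first [  0.1  -0.1 -17.5] then shift [-579.   -80.7  -34.8]
```

```bash
python3 -m jog '[[0,0,-10,0,0,0,-1],[0,0,-40,0,0,0,-1],[0,0,-50,0,0,0,-1],[0,0,-40,0,0,-8.8,-1],[0,0,-10,0,0,-8.8,-1]]'
python3 -m jog '[[-30,-4,0,0,0,0,-1],[-50,-7,0,0,0,0,-1],[-50,-7,0,0,0,0,-1],[-50,-7,0,0,0,0,-1],[-50,-7,0,0,0,0,-1]]' >/dev/null
python3 -m jog '[[-50,-7,0,0,0,0,-1],[-50,-7,0,0,0,0,-1],[-50,-7,0,0,0,0,-1],[-50,-7,0,0,0,0,-1],[-50,-7,0,0,0,0,-1]]' >/dev/null
python3 -m jog '[[-50,-7,0,0,0,0,-1],[-39,-5,0,0,0,0,-1],[-10,-2,20,0,0,0,-1],[0,0,30,0,0,0,-1],[0,0,20,0,0,0,-1]]' >/dev/null
python3 -m jog '[[0,0,10,0,0,0,-1],[0,0,0,0,0,0,-1],[0,0,0,0,0,0,-1],[0,0,0,0,0,0,-1],[0,0,0,0,0,0,-1]]'
python3 -c "from h import *;go(497,-185,151.2,90)"
```

```text
t: 17.9
tcp_pos: [577.8, 394.3, 266.6]
eef_rot: [179.8, -0.1, 90.4]
ft_force: [0.9, -0.2, -2.1]
finger_gap: 0.506
gripper_force: 46.5
t: 20.4
tcp_pos: [497.6, -185.8, 183.7]
eef_rot: [179.9, 0.0, 90.1]
ft_force: [0.5, 0.1, -1.9]
finger_gap: 0.508
gripper_force: 46.5
now [ 497.6 -185.8  183.7] [179.9   0.   90.1] t 20.4 q [ 42.  20. -31. 111.  13.  52.   4.] | turn first [0.1 0.  0.1] then shift [ 0.8 -0.6 32.5]
```

```bash
python3 -m jog '[[1,0,12,0,0,0,-1],[0,0,12,0,0,0,-1],[0,0,4,0,0,0,-1],[0,0,2,0,0,0,-1],[0,0,0,0,0,0,-1]]'
python3 -m jog '[[0,0,1,0,0,0,-1],[0,0,0.7,0,0,0,-1],[0,0,0.7,0,0,0,-1],[0,0,0,0,0,0,-1],[0,0,0,0,0,0,-1]]'
```

```text
t: 21.02
tcp_pos: [497.4, -184.7, 153.0]
eef_rot: [180.0, 0.0, 90.1]
ft_force: [-0.1, -1.3, -2.3]
finger_gap: 0.512
gripper_force: 46.5
t: 21.65
tcp_pos: [497.4, -184.7, 151.1]
eef_rot: [180.0, 0.0, 90.1]
ft_force: [-2.0, -0.3, 3.7]
finger_gap: 0.512
gripper_force: 46.8
```

```bash
python3 -m jog '[[0,0,0,0,0,0,0.2],[0,0,0,0,0,0,1],[0,0,0,0,0,0,1],[0,0,0,0,0,0,1],[0,0,0,0,0,0,1]]'
python3 -m jog '[[0,0,-20,0,0,0,1],[0,0,-50,0,0,0,1],[0,0,-50,0,0,0,1],[20,0,-20,0,0,0,1],[50,-3,0,0,0,0,1]]' >/dev/null
python3 -m jog '[[55,-3,0,0,0,0,1],[55,-3,0,0,0,0,1],[55,-3,0,0,0,0,1],[55,-3,0,0,0,0,1],[55,-3,0,0,0,0,1]]' >/dev/null
python3 -m jog '[[55,-3,0,0,0,0,1],[55,-4,0,0,0,0,1],[55,-4,0,0,0,0,1],[55,-4,0,0,0,8.5,1],[13,-1,20,0,0,8.5,1]]' >/dev/null
python3 -m jog '[[0,0,30,0,0,0,1],[0,0,0,0,0,0,1],[0,0,0,0,0,0,1],[0,0,0,0,0,0,1],[0,0,0,0,0,0,1]]'
python3 - <<'E'
from h import *
go(463,393,114,73)
im,c=shot("wrist"); save("w6",im); np.savez("w6",im=im,K=c[0],d=c[1],E=c[2])
E
```

```text
t: 22.28
tcp_pos: [497.3, -184.6, 150.7]
eef_rot: [180.0, 0.0, 90.1]
ft_force: [0.6, -0.8, -0.4]
finger_gap: 0.999
gripper_force: 0.0
t: 24.78
tcp_pos: [464.6, 393.4, 241.7]
eef_rot: [179.9, -0.1, 73.1]
ft_force: [-0.6, 0.4, 0.2]
finger_gap: 0.998
gripper_force: 0.0
now [464.6 393.4 241.7] [ 1.799e+02 -1.000e-01  7.310e+01] t 24.8 q [-11.  27. -44.  97.  20.  64. -78.] | turn first [ 0.1 -0.1  0.1] then shift [ -0.8  -1.4 127.7]
```

View pics/w6.png

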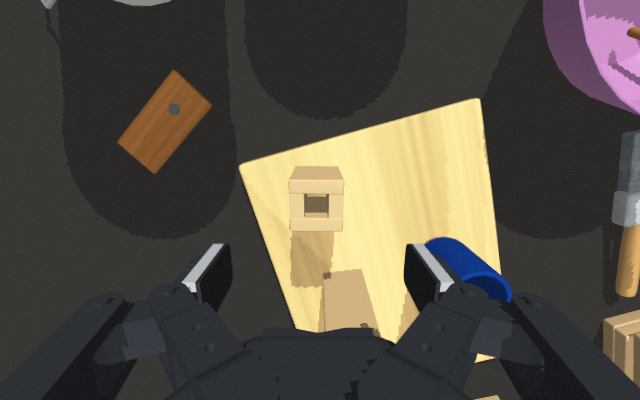

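```bash
python3 - <<'E'
from h import *
a=np.load("w6.npz");c=(a["K"],a["d"],a["E"])
print("B",onz([[316.5,205]],88,c).round(1)[:,:2].tolist())
E
python3 -m jog '[[0,-1,25,0,0,0,1],[0,0,35,0,0,0,1],[0,0,35,0,0,0,1],[0,0,24,0,0,0,1],[0,0,8,0,0,0,1]]' >/dev/null
python3 -m jog '[[0,0,0,0,0,0,1],[0,0,0,0,0,0,-1],[0,0,0,0,0,0,-1],[0,0,0,0,0,0,-1],[0,0,0,0,0,0,-1]]' 45
python3 -m jog '[[0,0,0,0,0,0,-1],[0,0,0,0,0,0,-1],[0,0,0,0,0,0,-1],[0,0,0,0,0,0,-1],[0,0,0,0,0,0,-1]]'
python3 -c "from h import *;go(497,-335,151,90)"
```

```text
B [[463.6, 394.6]]
t: 26.08
tcp_pos: [463.7, 394.1, 114.7]
eef_rot: [179.9, -0.1, 73.1]
ft_force: [-0.7, -0.9, 6.3]
finger_gap: 0.509
gripper_force: 47.3
t: 26.7
tcp_pos: [463.7, 394.1, 114.7]
eef_rot: [179.9, -0.1, 73.1]
ft_force: [-0.5, -0.5, 6.6]
finger_gap: 0.51
gripper_force: 47.3
now [463.7 394.1 114.7] [ 1.799e+02 -1.000e-01  7.310e+01] t 26.7 q [-15.  35. -40. 103.  28.  52. -84.] | turn first [  0.1  -0.1 -16.9] then shift [-729.1   33.3  -36.3]
```

```bash
python3 -m jog '[[0,0,-10,0,0,0,-1],[0,0,-45,0,0,0,-1],[0,0,-50,0,0,0,-1],[0,0,-40,0,0,-8.5,-1],[0,0,-10,0,0,-8.5,-1]]'
python3 -m jog '[[-30,2,0,0,0,0,-1],[-55,2.5,0,0,0,0,-1],[-55,2.5,0,0,0,0,-1],[-55,2.5,0,0,0,0,-1],[-55,2.5,0,0,0,0,-1]]' >/dev/null
python3 -m jog '[[-55,2.5,0,0,0,0,-1],[-55,2.5,0,0,0,0,-1],[-55,2.5,0,0,0,0,-1],[-55,2.5,0,0,0,0,-1],[-55,2.5,0,0,0,0,-1]]' >/dev/null
python3 -m jog '[[-55,2.5,0,0,0,0,-1],[-55,2.5,0,0,0,0,-1],[-55,2.5,0,0,0,0,-1],[-29,1,0,0,0,0,-1],[-10,0,0,0,0,0,-1]]'
python3 -m jog '[[0,0,20,0,0,0,-1],[0,0,30,0,0,0,-1],[0,0,20,0,0,0,-1],[0,0,10,0,0,0,-1],[0,0,0,0,0,0,-1]]'
python3 -c "from h import *;go(497,-335.5,151.7,90)"
```

```text
t: 27.32
tcp_pos: [463.6, 394.6, 271.9]
eef_rot: [179.8, -0.2, 90.4]
ft_force: [-0.4, 0.4, -3.4]
finger_gap: 0.507
gripper_force: 47.3
t: 29.2
tcp_pos: [496.5, -337.3, 268.0]
eef_rot: [-179.9, -0.0, 89.9]
ft_force: [0.3, 0.8, -1.7]
finger_gap: 0.508
gripper_force: 47.3
t: 29.82
tcp_pos: [497.5, -334.6, 188.1]
eef_rot: [-179.9, -0.0, 90.2]
ft_force: [0.3, -0.9, -1.8]
finger_gap: 0.508
gripper_force: 47.3
now [ 497.5 -334.6  188.1] [-179.9   -0.    90.2] t 29.8 q [ 54.  27. -31. 101.  16.  57.  17.] | turn first [-0.1 -0.   0.2] then shift [-0.9 -0.5 36.4]
```

```bash
python3 -m jog '[[0,0,16,0,0,0,-1],[0,0,12,0,0,0,-1],[0,0,4,0,0,0,-1],[0,0,2,0,0,0,-1],[0,0,0,0,0,0,-1]]'
python3 -m jog '[[0,0,1,0,0,0,-1],[0,0,0.7,0,0,0,-1],[0,0,0.7,0,0,0,-1],[0,0,0,0,0,0,-1],[0,0,0,0,0,0,-1]]'
```

```text
t: 30.45
tcp_pos: [497.8, -335.4, 154.9]
eef_rot: [180.0, 0.0, 90.1]
ft_force: [0.2, -0.4, -2.8]
finger_gap: 0.508
gripper_force: 47.3
t: 31.08
tcp_pos: [497.6, -335.4, 152.4]
eef_rot: [180.0, 0.0, 90.1]
ft_force: [-0.1, 0.8, -2.4]
finger_gap: 0.511
gripper_force: 47.3
```

```bash
python3 -m jog '[[0,0,0.6,0,0,0,-1],[0,0,0.6,0,0,0,-1],[0,0,0,0,0,0,-1],[0,0,0,0,0,0,-1],[0,0,0,0,0,0,-1]]'
python3 -m jog '[[0,0,0,0,0,0,0.2],[0,0,0,0,0,0,1],[0,0,0,0,0,0,1],[0,0,0,0,0,0,1],[0,0,0,0,0,0,1]]'
python3 -m jog '[[0,0,-20,0,0,0,1],[0,0,-50,0,0,0,1],[0,0,-50,0,0,0,1],[50,0,-50,0,0,0,1],[25,0,-20,0,0,0,1]]' >/dev/null
python3 -m jog '[[0,0,0,0,0,10.5,1],[0,0,0,0,0,10.5,1],[0,0,0,0,0,10.5,1],[0,0,0,0,0,10.5,1],[0,0,0,0,0,10.5,1]]' >/dev/null
python3 -m jog '[[0,0,0,0,0,10.5,1],[0,0,0,0,0,10.5,1],[0,0,0,0,0,10.5,1],[0,0,0,0,0,6,1],[0,0,0,0,0,0,1]]'
python3 - <<'E'
from h import *
go(512,5,200,-2.5)
im,c=shot("wrist"); save("w7",im); np.savez("w7",im=im,K=c[0],d=c[1],E=c[2])
E
```

```text
t: 31.7
tcp_pos: [497.7, -335.4, 151.7]
eef_rot: [180.0, 0.0, 90.1]
ft_force: [-2.9, 0.8, 5.0]
finger_gap: 0.51
gripper_force: 47.8
t: 32.33
tcp_pos: [497.6, -335.4, 151.1]
eef_rot: [180.0, 0.0, 90.1]
ft_force: [0.2, -1.2, 0.3]
finger_gap: 1.0
gripper_force: 0.0
t: 34.2
tcp_pos: [497.1, -265.8, 334.9]
eef_rot: [-180.0, 0.1, 0.2]
ft_force: [-0.1, -0.9, -0.1]
finger_gap: 1.001
gripper_force: 0.0
now [ 497.1 -265.8  334.9] [-1.8e+02  1.0e-01  2.0e-01] t 34.2 q [ 43.  14. -23.  97.   6.  70. -71.] | turn first [-0.   0.1  2.7] then shift [   3.  -271.2  134.9]
```

View pics/w7.png

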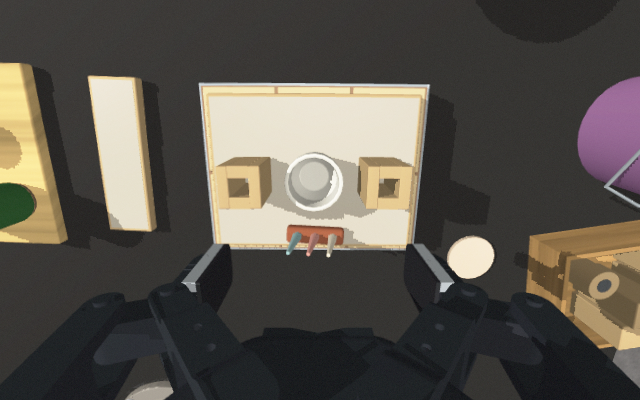

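```bash
python3 - <<'E'
from h import *
a=np.load("w7.npz");c=(a["K"],a["d"],a["E"])
print("props",onz([[239,187],[389,187]],125,c).round(1)[:,:2].tolist(),"bowl",onz([[314,181]],100,c).round(1)[:,:2].tolist())
E
python3 -m jog '[[0,0,0,0,0,2.7,1],[1,-55,20,0,0,0,1],[1,-55,20,0,0,0,1],[1,-55,20,0,0,0,1],[0,-55,20,0,0,0,1]]' >/dev/null
python3 -m jog '[[0,-51,20,0,0,0,1],[0,0,20,0,0,0,1],[0,0,0,0,0,0,1],[0,0,0,0,0,0,1],[0,0,0,0,0,0,1]]'
python3 - <<'E'
from h import *
go(512,5,71,-2.5)
im,c=shot("wrist"); save("w8",im); np.savez("w8",im=im,K=c[0],d=c[1],E=c[2])
hs=cv2.cvtColor(im,cv2.COLOR_RGB2HSV).astype(int);m=(hs[:,:,2]>150);m[:,:235]=0;m[:,400:]=0;m[320:]=0
b=blobs(m);print(rect(b[0],16,c),b[0].min(0),b[0].max(0))
E
```

```text
props [[497.5, -185.8], [498.2, -335.5]] bowl [[498.5, -260.4]]
t: 35.5
tcp_pos: [513.3, 3.6, 216.2]
eef_rot: [180.0, -0.1, -2.7]
ft_force: [-0.0, -0.1, 0.6]
finger_gap: 0.999
gripper_force: 0.0
now [513.3   3.6 216.2] [ 1.8e+02 -1.0e-01 -2.7e+00] t 35.5 q [  21.   16.  -31.  112.   10.   55. -107.] | turn first [ 0.  -0.1 -0.2] then shift [ -1.4  -1.4 145.2]
[511.7   3.5 208.3  61.6  -2.6] [285  77] [354 287]
```

View pics/w8.png

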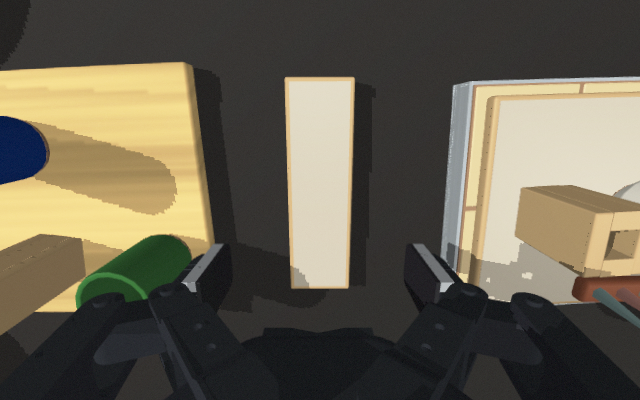

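```bash
python3 -m jog '[[-1.3,0,30,0,0,0,1],[0,0,40,0,0,0,1],[0,0,40,0,0,0,1],[0,0,25,0,0,0,1],[0,0,10,0,0,0,1]]' 
python3 -m jog '[[0,0,0,0,0,0,1],[0,0,0,0,0,0,-1],[0,0,0,0,0,0,-1],[0,0,0,0,0,0,-1],[0,0,0,0,0,0,-1]]' 80
python3 -m jog '[[0,0,0,0,0,0,-1],[0,0,0,0,0,0,-1],[0,0,0,0,0,0,-1],[0,0,0,0,0,0,-1],[0,0,0,0,0,0,-1]]'
python3 -m jog '[[0,0,-5,0,0,0,-1],[0,0,-10,0,0,0,-1],[0,0,-10,0,0,0,-1],[0,0,0,0,0,0,-1],[0,0,0,0,0,0,-1]]'
python3 -c "
from h import *
go(497,-260,196,90);save('w9',snapshot('wrist'))"
```

```text
t: 36.17
tcp_pos: [511.0, 4.0, 69.3]
eef_rot: [180.0, 0.1, -2.6]
ft_force: [0.1, 0.1, 0.1]
finger_gap: 0.999
gripper_force: 0.0
t: 36.8
tcp_pos: [512.6, 4.1, 72.2]
eef_rot: [179.9, -0.2, -2.6]
ft_force: [-1.7, -1.1, 6.6]
finger_gap: 0.696
gripper_force: 86.3
t: 37.42
tcp_pos: [512.6, 4.1, 72.2]
eef_rot: [179.9, -0.2, -2.6]
ft_force: [-2.0, -0.6, 7.0]
finger_gap: 0.698
gripper_force: 86.3
t: 38.05
tcp_pos: [511.3, 4.4, 95.3]
eef_rot: [180.0, 0.0, -2.6]
ft_force: [0.0, 0.4, -3.8]
finger_gap: 0.702
gripper_force: 87.6
now [511.3   4.4  95.3] [180.    0.   -2.6] t 38.0 q [  18.   26.  -28.  117.   18.   41. -114.] | turn first [  0.    0.  -92.6] then shift [-264.4  -14.3 -100.7]
```

View pics/w9.png

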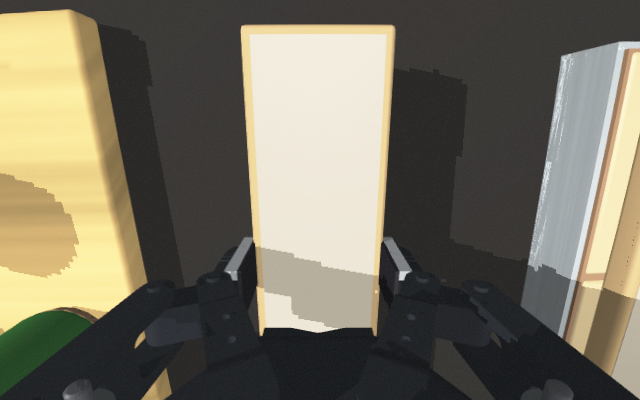

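```bash
python3 -m jog '[[0,0,-20,0,0,0,-1],[0,0,-40,0,0,0,-1],[0,0,-50,0,0,0,-1],[0,0,-40,0,0,0,-1],[0,0,-10,0,0,0,-1]]'
python3 -m jog '[[0,0,0,0,0,-6,-1],[0,0,0,0,0,-10,-1],[0,0,0,0,0,-10,-1],[0,0,0,0,0,-10,-1],[0,0,0,0,0,-10,-1]]' >/dev/null
python3 -m jog '[[0,0,0,0,0,-10,-1],[0,0,0,0,0,-10,-1],[0,0,0,0,0,-10,-1],[0,0,0,0,0,-10,-1],[0,0,0,0,0,-6.6,-1]]' >/dev/null
python3 -m jog '[[-20,-1,0,0,0,0,-1],[-50,-3,0,0,0,0,-1],[-50,-3,0,0,0,0,-1],[-50,-3,0,0,0,0,-1],[-50,-3,0,0,0,0,-1]]' >/dev/null
python3 -m jog '[[-34,-1,0,0,0,0,-1],[-10,0,10,0,0,0,-1],[0,0,20,0,0,0,-1],[0,0,0,0,0,0,-1],[0,0,0,0,0,0,-1]]'
python3 -c "from h import *;go(497,-260,197.2,90)"
```

```text
t: 38.72
tcp_pos: [512.6, 4.8, 257.4]
eef_rot: [180.0, -0.3, -2.6]
ft_force: [-0.2, 0.6, -3.5]
finger_gap: 0.7
gripper_force: 88.1
t: 41.22
tcp_pos: [497.8, -257.7, 225.0]
eef_rot: [-180.0, -0.0, 90.2]
ft_force: [-0.5, -0.4, -3.9]
finger_gap: 0.697
gripper_force: 87.9
now [ 497.8 -257.7  225. ] [-180.    -0.    90.2] t 41.2 q [ 54.  22. -39. 105.  16.  59.   9.] | turn first [-0.  -0.   0.2] then shift [-2.3 -0.8 27.8]
```

```bash
python3 -m jog '[[-1.5,-0.5,10,0,0,0,-1],[0,0,10,0,0,0,-1],[0,0,4,0,0,0,-1],[0,0,1,0,0,0,-1],[0,0,0,0,0,0,-1]]'
python3 -m jog '[[0,0,0.7,0,0,0,-1],[0,0,0.7,0,0,0,-1],[0,0,0.5,0,0,0,-1],[0,0,0,0,0,0,-1],[0,0,0,0,0,0,-1]]'
```

```text
t: 41.85
tcp_pos: [497.1, -261.0, 200.4]
eef_rot: [180.0, 0.0, 90.0]
ft_force: [-0.2, -0.2, -2.9]
finger_gap: 0.701
gripper_force: 88.0
t: 42.48
tcp_pos: [497.0, -261.0, 198.4]
eef_rot: [180.0, 0.0, 90.0]
ft_force: [0.0, -0.8, -3.2]
finger_gap: 0.7
gripper_force: 88.0
```

```bash
python3 -m jog '[[0.5,0,0.6,0,0,0,-1],[0,0,0.6,0,0,0,-1],[0,0,0.6,0,0,0,-1],[0,0,0,0,0,0,-1],[0,0,0,0,0,0,-1]]'
```

```text
t: 43.1
tcp_pos: [497.0, -260.4, 197.2]
eef_rot: [180.0, 0.0, 90.0]
ft_force: [-3.4, 1.0, 5.3]
finger_gap: 0.704
gripper_force: 89.0
```

```bash
python3 -m jog '[[0,0,0,0,0,0,0.5],[0,0,0,0,0,0,1],[0,0,0,0,0,0,1],[0,0,0,0,0,0,1],[0,0,0,0,0,0,1]]'
python3 -m jog '[[0,0,-10,0,0,0,1],[0,0,-40,0,0,0,1],[0,0,-50,0,0,0,1],[0,0,-40,0,0,0,1],[0,0,0,0,0,0,1]]'
python3 -m jog '[[0,0,0,0,0,0,1],[0,0,0,0,0,0,1],[0,0,0,0,0,0,1],[0,0,0,0,0,0,1],[0,0,0,0,0,0,1]]' >/dev/null
python3 - <<'E'
from h import *
go(570.3,277.5,230,90)
im,c=shot("wrist"); save("w10",im); np.savez("w10",im=im,K=c[0],d=c[1],E=c[2])
hs=cv2.cvtColor(im,cv2.COLOR_RGB2HSV).astype(int);m=(hs[:,:,2]>170)&(hs[:,:,1]<45)
for q in blobs(m,400):print(q.min(0),q.max(0),rect(q,141,c))
E
```

```text
t: 43.72
tcp_pos: [497.0, -260.5, 196.6]
eef_rot: [180.0, 0.0, 90.0]
ft_force: [-0.1, 0.4, -0.4]
finger_gap: 0.998
gripper_force: 0.0
t: 44.35
tcp_pos: [498.9, -260.7, 341.1]
eef_rot: [179.6, 0.2, 90.0]
ft_force: [0.7, 0.3, -0.2]
finger_gap: 1.003
gripper_force: 0.0
now [ 496.9 -260.5  336.4] [-180.   -0.   90.] t 45.0 q [ 57.  16. -40.  97.  11.  71.  14.] | turn first [-0. -0.  0.] then shift [538.   73.4 106.4]
[238  69] [398 263] [ 496.4 -242.5  183.4  139.1   89.9]
[227  56] [409 268] [ 496.8 -240.   198.8  155.7   89.8]
[287  79] [349 286] [ 497.  -259.8  201.7   54.1  -89.9]
[490 261] [612 345] [ 766.2 -375.8  154.2   73.1  -25.6]
[562 103] [606 149] [ 740.7 -197.1   42.3   41.1    1. ]
[217 297] [254 331] [ 409.1 -394.6   43.8   37.3  -59.6]
```

View pics/w10.png

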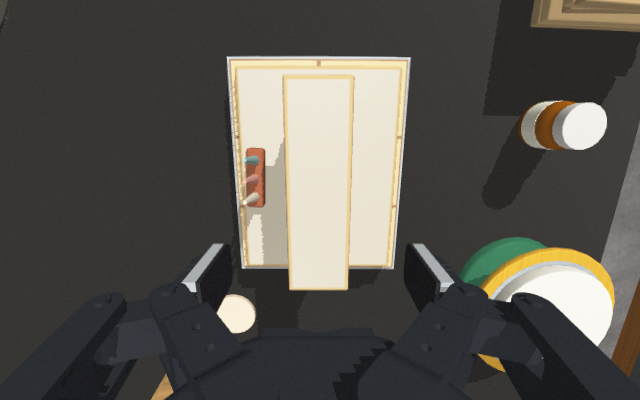

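```bash
python3 -m jog '[[40,6,0,0,0,0,1],[52,7,0,0,0,0,1],[52,7,0,0,0,0,1],[52,7,0,0,0,0,1],[52,7,0,0,0,0,1]]' >/dev/null
python3 -m jog '[[52,7,10,0,0,0,1],[52,7,20,0,0,0,1],[52,7,20,0,0,0,1],[52,7,20,0,0,0,1],[52,7,20,0,0,0,1]]' >/dev/null
python3 -m jog '[[30,4.4,16,0,0,0,1],[0,0,0,0,0,0,1],[0,0,0,0,0,0,1],[0,0,0,0,0,0,1],[0,0,0,0,0,0,1]]'
python3 - <<'E'
from h import *
go(570.3,277.5,120,90)
im,c=shot("wrist"); hs=cv2.cvtColor(im,cv2.COLOR_RGB2HSV).astype(int);H,S,V=[hs[:,:,i] for i in range(3)]
m=(H>105)&(H<130)&(S>120); m=m.astype(np.uint8); m[:,:230]=0;m[:,405:]=0
for q in blobs(m,200):
    print(q.min(0),q.max(0),circ(q,103,c))
r=((V>140)&(m>0)); 
for q in blobs(cv2.dilate(r.astype(np.uint8),np.ones((2,2))),100): print("rim",q.min(0),q.max(0),circ(q,103,c))
E
```

```text
t: 46.9
tcp_pos: [570.9, 276.3, 231.1]
eef_rot: [179.9, 0.0, 89.9]
ft_force: [0.7, -0.6, 0.3]
finger_gap: 0.999
gripper_force: 0.0
now [570.9 276.3 231.1] [179.9   0.   89.9] t 46.9 q [  5.  31. -48.  94.  25.  66. -50.] | turn first [ 0.1  0.  -0.1] then shift [  1.2  -0.6 111.1]
[277 162] [355 250] [569.8 282.6  67.1]
```

Run:
```python
from h import *
im,c=shot("wrist")
w=onz([[316,250],[277,210],[355,210],[316,162]],103,c);print(w.round(1))
```

```text
[[569.4 249.6 103. ]
 [541.4 281.3 103. ]
 [597.7 281.2 103. ]
 [569.6 316.  103. ]]
```

```bash
python3 -m jog '[[1.7,-1.2,25,0,0,0,1],[0,0,30,0,0,0,1],[0,0,30,0,0,0,1],[0,0,20,0,0,0,1],[0,0,6,0,0,0,1]]' >/dev/null
python3 -m jog '[[0,0,0,0,0,0,1],[0,0,0,0,0,0,-1],[0,0,0,0,0,0,-1],[0,0,0,0,0,0,-1],[0,0,0,0,0,0,-1]]' 30
python3 -m jog '[[0,0,0,0,0,0,-1],[0,0,0,0,0,0,-1],[0,0,0,0,0,0,-1],[0,0,0,0,0,0,-1],[0,0,0,0,0,0,-1]]'
python3 -c "from h import *;go(497,-260,243,90)"
```

```text
t: 48.25
tcp_pos: [569.7, 279.7, 121.0]
eef_rot: [179.9, -0.0, 90.0]
ft_force: [-0.9, -1.1, 6.4]
finger_gap: 0.685
gripper_force: 30.9
t: 48.88
tcp_pos: [569.7, 279.7, 121.0]
eef_rot: [179.9, -0.0, 90.0]
ft_force: [-0.6, -0.2, 6.1]
finger_gap: 0.686
gripper_force: 30.9
now [569.7 279.7 121. ] [179.9  -0.   90. ] t 48.9 q [  1.  38. -44.  99.  31.  56. -55.] | turn first [ 0.1 -0.  -0. ] then shift [-539.7  -72.7 -122. ]
```

```bash
python3 -m jog '[[0,0,-10,0,0,0,-1],[0,0,-35,0,0,0,-1],[0,0,-50,0,0,0,-1],[0,0,-50,0,0,0,-1],[0,0,-30,0,0,0,-1]]'
python3 -m jog '[[-25,-3,0,0,0,0,-1],[-45,-6,0,0,0,0,-1],[-45,-6,0,0,0,0,-1],[-45,-6,0,0,0,0,-1],[-45,-6,0,0,0,0,-1]]' >/dev/null
python3 -m jog '[[-45,-6,0,0,0,0,-1],[-45,-6,0,0,0,0,-1],[-45,-6,0,0,0,0,-1],[-45,-6,0,0,0,0,-1],[-45,-6,0,0,0,0,-1]]' >/dev/null
python3 -m jog '[[-45,-6,0,0,0,0,-1],[-38,-6,0,0,0,0,-1],[-20,-3,0,0,0,0,-1],[-5,-1,10,0,0,0,-1],[0,0,15,0,0,0,-1]]' >/dev/null
python3 -m jog '[[0,0,5,0,0,0,-1],[0,0,0,0,0,0,-1],[0,0,0,0,0,0,-1],[0,0,0,0,0,0,-1],[0,0,0,0,0,0,-1]]'
python3 -c "from h import *;go(497,-258.5,244,90)"
```

```text
t: 49.5
tcp_pos: [569.2, 279.7, 297.4]
eef_rot: [179.9, -0.1, 90.0]
ft_force: [0.7, -0.3, -3.2]
finger_gap: 0.685
gripper_force: 32.2
t: 52.0
tcp_pos: [496.3, -258.9, 264.9]
eef_rot: [180.0, 0.0, 90.0]
ft_force: [0.5, 0.6, -2.1]
finger_gap: 0.68
gripper_force: 32.2
now [ 496.3 -258.9  264.9] [180.   0.  90.] t 52.0 q [ 57.  20. -42. 102.  15.  64.  10.] | turn first [0. 0. 0.] then shift [ 0.4  0.7 20.9]
```

```bash
python3 -m jog '[[0.4,0.7,9,0,0,0,-1],[0,0,6,0,0,0,-1],[0,0,2.5,0,0,0,-1],[0,0,1,0,0,0,-1],[0,0,0,0,0,0,-1]]'
python3 -m jog '[[0,0,0.6,0,0,0,-1],[0,0,0.6,0,0,0,-1],[0,0,0.5,0,0,0,-1],[0,0,0,0,0,0,-1],[0,0,0,0,0,0,-1]]'
```

```text
t: 52.62
tcp_pos: [496.9, -258.4, 246.1]
eef_rot: [180.0, 0.0, 90.0]
ft_force: [-0.1, 0.2, -2.4]
finger_gap: 0.687
gripper_force: 32.2
t: 53.25
tcp_pos: [496.9, -258.4, 244.4]
eef_rot: [180.0, 0.0, 90.0]
ft_force: [-0.8, 0.0, -2.5]
finger_gap: 0.682
gripper_force: 32.2
```

```bash
python3 -m jog '[[0,0,0.5,0,0,0,-1],[0,0,0.5,0,0,0,-1],[0,0,0,0,0,0,-1],[0,0,0,0,0,0,-1],[0,0,0,0,0,0,-1]]'
```

```text
t: 53.88
tcp_pos: [497.0, -258.5, 243.9]
eef_rot: [180.0, 0.0, 90.0]
ft_force: [-1.5, -0.4, 4.9]
finger_gap: 0.687
gripper_force: 32.6
```

```bash
python3 -m jog '[[0,0,0,0,0,0,0.45],[0,0,0,0,0,0,0.6],[0,0,0,0,0,0,1],[0,0,0,0,0,0,1],[0,0,0,0,0,0,1]]'
python3 -m jog '[[0,0,-10,0,0,0,1],[0,0,-25,0,0,0,1],[0,0,-40,0,0,0,1],[0,0,-40,0,0,0,1],[0,0,-20,0,0,0,1]]'
python3 -m jog '[[0,0,0,0,0,0,1],[0,0,0,0,0,0,1],[0,0,0,0,0,0,1],[0,0,0,0,0,0,1],[0,0,0,0,0,0,1]]' >/dev/null
python3 - <<'E'
from h import *
go(497,-260,370,90)
for n in("wrist","top"):
    im,c=shot(n); hs=cv2.cvtColor(im,cv2.COLOR_RGB2HSV).astype(int);H,S,V=[hs[:,:,i] for i in range(3)]
    m=((H>105)&(H<130)&(S>120)).astype(np.uint8)
    if n=="wrist": m[:,:230]=0;m[:,405:]=0
    else: m[:,:380]=0;m[:,520:]=0
    for q in blobs(m,100):
        w=onz(q,226,c); print(n,q.min(0),q.max(0),circ(q,226,c),w.min(0)[:2].round(1),w.max(0)[:2].round(1))
E
```

```text
t: 54.5
tcp_pos: [496.9, -258.4, 243.4]
eef_rot: [180.0, 0.0, 90.0]
ft_force: [0.5, 0.8, 0.1]
finger_gap: 1.003
gripper_force: 0.0
t: 55.12
tcp_pos: [497.7, -258.3, 381.8]
eef_rot: [179.8, 0.1, 90.0]
ft_force: [0.1, -1.3, -0.3]
finger_gap: 0.998
gripper_force: 0.0
now [ 496.7 -258.4  378. ] [-180.   -0.   90.] t 55.8 q [ 59.  14. -43.  94.  10.  76.  14.] | turn first [-0. -0.  0.] then shift [-1.6  0.3  8. ]
wrist [283 162] [354 241] [ 496.8 -255.5   66.8] [ 468.4 -288.4] [ 526.  -222.3]
top [448 184] [487 217] [ 493.1 -252.5   76. ] [ 463.3 -287.8] [ 524.6 -214.7]
```

```bash
python3 -c "
from station import *
print(job_done())"
```

```text
the job is handed in; nothing more can be done
None
```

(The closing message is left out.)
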